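# Click the red bur cassette into its bench dock

### The job

Lower the red-handled bur cassette into the slot of the aluminium dock (do not drop it in from a height) and push it straight down past the sprung side ball until it clicks and sits fully home, then let go. Leave the blue-handled cassette where it stands.

Things in the scene. Friction and masses are not known exactly. Their poses are not given: they have to be found in the camera images.
- red_cassette: grey bur cassette, body 46 (x) x 34 (y) x 56 mm tall, about 0.12 kg, upright. Red grip fin on top, 26 (x) x 14 (y) mm, 56 to 96 mm above the underside: grip it across y. Bur heads 7 mm high beside it. Foot tapers to 22 mm in y over the lowest 11 mm. Both long sides have a groove 20 mm tall, 7 deep, centred 26 mm up, so it goes in either way round. Origin: centre of underside, z up.
- blue_cassette: the same cassette with a blue grip fin, a bystander to be left standing. Origin: centre of the underside, z up.
- dock: fixed aluminium dock, base plate 104 (x) x 90 (y) x 8 mm. Open-topped slot 66 mm along its x, 38 along its y; the cassette's x goes along the dock's x. Walls upright to 46 mm above the bench, then flared to 60 mm (mouth 56 mm wide in y, 78 in x). Slot floor 8 mm above the bench: a home cassette's underside is there, its fin at 64 to 104 mm. Origin: centre of underside, z up.
- click_ball (a joint): sprung steel ball, 20 mm across, mid-length in the slot's +y wall, 34 mm above the bench, brass plunger outside. 0 m when out (sticks 6 mm into the slot), up to 0.008 pressed back, spring 7 to 13 N. A cassette set in the slot stops on it, underside about 30 mm above the bench, and needs a push of about 8 to 15 N; past it, the ball springs into the groove.
Mind the look-alikes: they are no part of the job. Leave any purple look-alike of the red_cassette alone.

How it is judged:
At the end, for the whole second after the job is handed in: the red cassette stands upright (within 10 degrees) in the dock's slot, its underside within 5 mm of the slot floor and its centre within 20 mm of the slot's, the side ball sprung out into its groove (within 2 mm of fully out), at rest and released (z of red_cassette in the frame of dock between 0.004 and 0.013 m and horizontal distance between red_cassette and dock below 0.02 m and angle between red_cassette's own z axis and vertical below 0.17 rad and value of joint click_ball below 0.002 m and linear speed of red_cassette below 0.02 m/s); the robot touches nothing.
It fails at once if the blue cassette is moved by more than 30 mm or knocked over (distance of blue_cassette from where it was at the start of the episode above 0.03 m or angle between blue_cassette's own z axis and vertical above 0.6 rad).
It fails at once if the red cassette is dropped or thrown (it moves faster than 1.5 m/s) (linear speed of red_cassette above 1.5 m/s).
It also fails if it takes over 38 s, if anything falls off the work surface, if the arm or the gripper's body presses on something with over 40 N, if the wrist force passes 120 N, or if a joint passes its speed limit or range.

### The arm

A 6-joint arm with a two-finger parallel gripper is mounted at the origin on a cart in front of the work surface, level with it; the furniture and walls round the work are solid. World frame = base frame: x ahead of the robot, y to its left, z up, the work surface at z = 0. Lengths are in m, angles in rad, forces in N, time in s.
With the tool pointing down it reaches from about 0.425 to 0.95 m from the base axis. Payload 3.5 kg.
Tool frame: the origin (TCP) lies on the centre line of the jaws, within the pads' length; the fingertips stand ahead of it and the grasp point (between the pads) lies 11 mm behind it (tips_ahead is the z of the fingertips in the tool frame, in m); z points along the fingers, y is the direction in which the jaws open and shut (so a half turn about z gives the same grasp; the last joint's range is limited). The gripper opens to 85 mm and grips with 20 to 120 N. Pads are 22 mm wide; open, the fingers measure 114 mm over their backs; the gripper's body (76 mm by 85 mm) begins 54 mm behind the grasp point. The pads swing forward as they close: fully open they stand 13 mm farther back than shut.
Start: joints at [-1.351, 0.286, 1.577, -0, 1.279, -0.15], TCP at [0.244, -0.629, 0.205] pointing down, gripper open.
Joint ranges: [-2.77, 2.77], [-0.9, 2.22], [0.21, 2.48], [-1.53, 4.67], [0.24, 2.81], [-2.84, 2.84]. Speed limits (rad/s): [2.79, 2.79, 3.14, 3.14, 3.14, 3.14].

### API

Orientations are given as a unit quaternion [x, y, z, w].
In Python, from plant import * gives the robot as it stands. The module is installed in compiled form; this text tells all that it offers.
- The arm moves only by the tool move_arm, never from a script. Its arguments are lists of equal length, an entry for each row: "linear": the shift along the world's x, y, z in m, a list of three; "twist": the turn, a rotation vector about the world's x, y, z in degrees, a list of three. A call has 1 to 20 rows; each row shifts and turns the pose as measured when the row begins; what a row does not reach is not made up. A row lasts 1/12 s, in which the tool goes at most 41.7 mm and 7.16 degrees, less where a joint would pass 70% of its speed; a pose out of reach is approached as far as the arm can. A call is refused whole if a number of a shift passes 0.0417 or a number of a turn 7.16, either way. A call with a gripper value outside its range is refused whole. "grip" is the opening, from 0 (shut) to 1 (fully open), set as the call begins (left out, the last holds). The fingers move at their own pace and stop on an object; "force" is the grip in N (left out, the last holds). Time passes only in rows, so rows that do not move let the fingers close. It gives the time, the measured TCP pose, the force and the opening at its end, in the units of the state.
- get_state(): the state, without advancing time (a new reading comes with each control period).
- read_camera(name): name is "scene" or "side" or "wrist"; returns a dict with "img" (420x560x3 uint8, blue, green, red), "depth" (420x560 float32, m along the optical axis (not along the pixel's ray), 0 where there is no reading), "fx", "fy", "cx", "cy" (pixels), "rvec" (rotation vector, rad) and "tvec" (3), from world to camera coordinates, as OpenCV has them. Camera axes: x right, y down, z forward; pixel columns grow to the right and rows downward; lengths in m; the calibration is good to about 2 mm. A picture is of the moment at which its call begins.
- sign_off(): hands the job in, once; it reports no verdict.
The state is a dict: "time": time; "qpos": joint angles; "dq": joint speeds; "joint_efforts": joint torques, N m; "eef_pos": TCP position; "tcp_rot": TCP orientation; "contact_force": force on the tool from outside, world axes, zero at the start; "wrist_torque": the same for the moment, N m; "opening": opening from 0.0 (shut) to 1.0 (fully open).
Only numpy, scipy, OpenCV 4.12 (cv2) and the standard library are available. Lean on these libraries where they do the work, as an engineer would, in place of code of your own. Each camera call takes 0.05 s, during which the arm holds its last target.

## Working session

There is one attempt and no reset: what is moved stays moved. The work goes in short steps, Python scripts to look and compute and a tool call to move; the robot and the scene stay as the last step left them, time stands still between calls to the robot, and variables do not carry over. Pictures are saved under pics/ and viewed, and the job is handed in when it is done.

Besides the shell and the picture viewer there is one more tool, called by a JSON object that holds its "method" and its "body". move_arm: Moves the arm, as the interface text tells. Its arguments: {"type":"object","properties":{"linear":{"type":"array","items":{"type":"array","items":{"type":"number"}}},"twist":{"type":"array","items":{"type":"array","items":{"type":"number"}}},"grip":{"type":"number"},"force":{"type":"number"}},"required":["linear","twist"]}

```bash
mkdir -p pics; cat > h.py <<'E'
from plant import *
import cv2, numpy as np
def cam(n,save=None):
    c=read_camera(n)
    if save: cv2.imwrite('pics/'+save,c['img'])
    return c
def pts(c):
    R,_=cv2.Rodrigues(np.array(c['rvec'],float)); t=np.array(c['tvec'],float).ravel()
    v,u=np.mgrid[0:420,0:560]; d=c['depth']
    P=np.stack([(u-c['cx'])/c['fx']*d,(v-c['cy'])/c['fy']*d,d],-1)
    W=(P-t)@R
    W[d==0]=np.nan
    return W
E
python3 - <<'E'
from h import *
s=get_state();print({k:np.round(v,3) if not isinstance(v,dict) else v for k,v in s.items()})
for n in ['scene','side','wrist']:
    c=cam(n,n+'0.png'); np.savez('/tmp/'+n+'0.npz',W=pts(c),img=c['img'])
E
```

```text
{'time': np.float64(0.0), 'qpos': array([-1.351,  0.287,  1.578,  0.   ,  1.279, -0.15 ]), 'dq': array([ 0.002, -0.   ,  0.001,  0.001,  0.001, -0.   ]), 'joint_efforts': array([ 1.0000e-03, -4.0598e+01, -2.9263e+01, -0.0000e+00,  6.0000e-03,
        0.0000e+00]), 'eef_pos': array([ 0.244, -0.629,  0.203]), 'tcp_rot': array([ 0.983,  0.184, -0.   , -0.001]), 'contact_force': array([ 0.649, -0.224,  0.442]), 'wrist_torque': array([-0.004,  0.014, -0.003]), 'opening': np.float64(0.998)}
```

View pics/scene0.png

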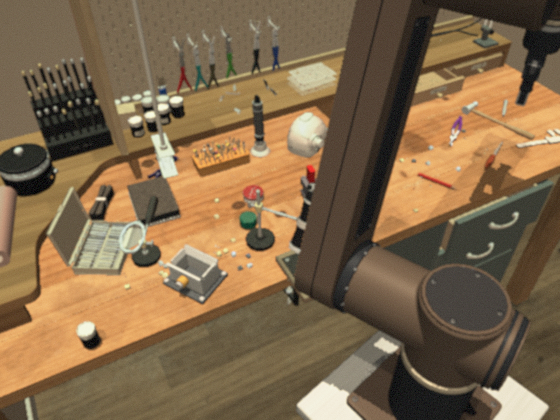

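View pics/side0.png

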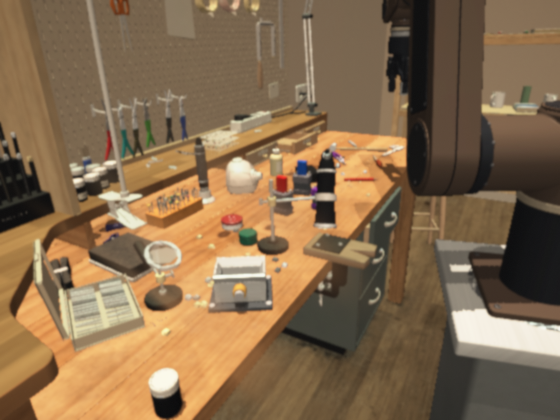

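View pics/wrist0.png

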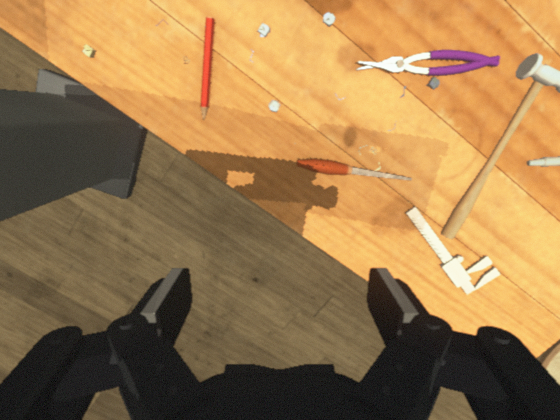

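```bash
python3 - <<'E'
from h import *
d=np.load('/tmp/side0.npz');im=d['img'];W=d['W']
cv2.imwrite('pics/side_c1.png',cv2.resize(im[130:250,210:370],None,fx=5,fy=5,interpolation=cv2.INTER_CUBIC))
cv2.imwrite('pics/side_c2.png',cv2.resize(im[240:320,190:290],None,fx=7,fy=7,interpolation=cv2.INTER_CUBIC))
d2=np.load('/tmp/scene0.npz')
cv2.imwrite('pics/scene_c1.png',cv2.resize(d2['img'][150:310,150:330],None,fx=3.6,fy=3.6,interpolation=cv2.INTER_CUBIC))
for p in [(282,183),(302,168),(314,188),(240,265),(325,160),(283,205),(272,242),(340,250)]: print(p,W[p[1],p[0]].round(3))
E
```

```text
(282, 183) [ 0.503 -0.218  0.083]
(302, 168) [ 0.482 -0.361  0.077]
(314, 188) [ 0.432 -0.264  0.058]
(240, 265) [0.496 0.108 0.049]
(325, 160) [ 0.383 -0.098  0.181]
(283, 205) [ 0.5   -0.215  0.026]
(272, 242) [ 0.48  -0.035  0.02 ]
(340, 250) [ 0.339 -0.028  0.021]
```

View pics/side_c1.png

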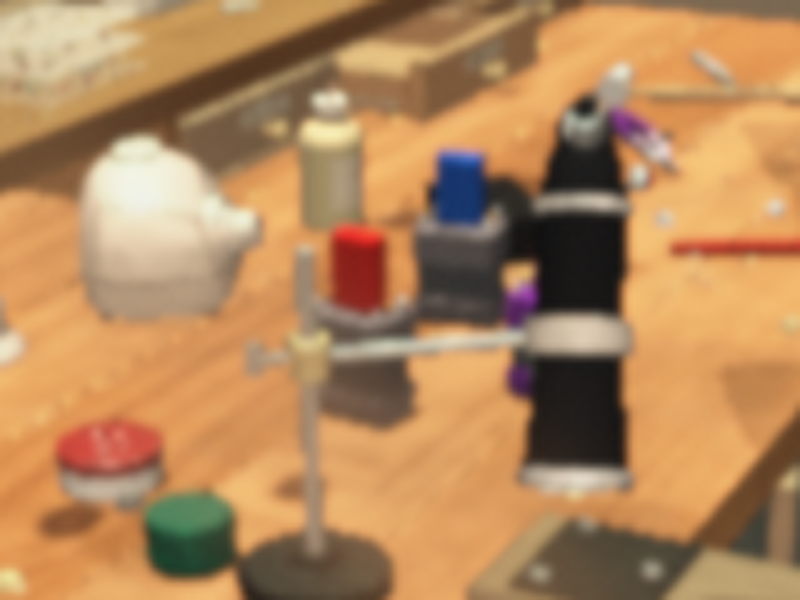

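View pics/side_c2.png

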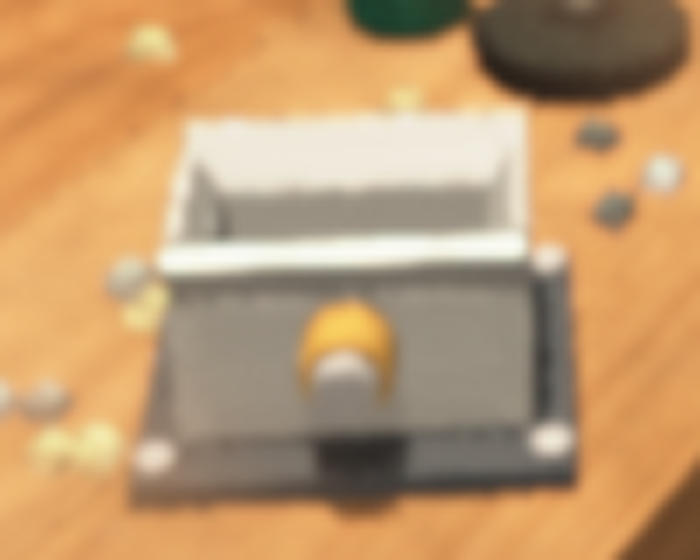

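View pics/scene_c1.png

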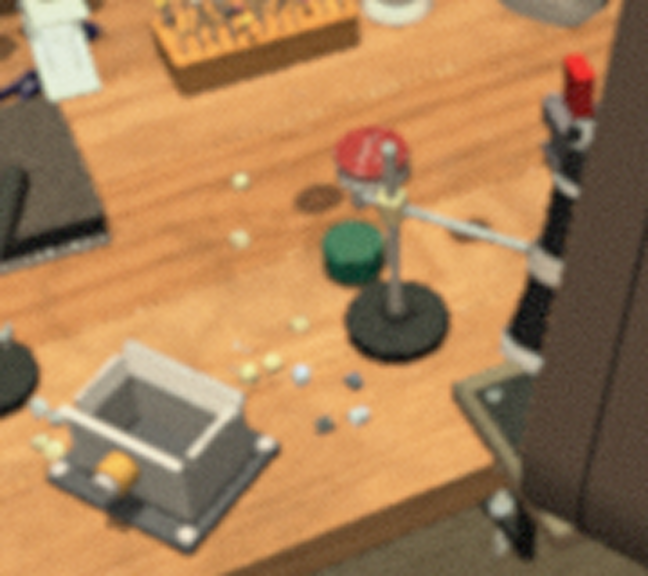

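Candidates in the side view are the red fin (282,183), the purple look-alike half hidden behind the black cylinder (314,192), the blue fin (302,168) and the flat red lid (232,220). I choose (282,183), a grey cassette with a red fin. Next I'll measure it and the dock.

```bash
python3 - <<'E'
from h import *
from scipy.spatial.transform import Rotation as Ro
s=get_state();R=Ro.from_quat(s['tcp_rot']).as_matrix();print(R.round(3)); print({k:s[k] for k in s if k not in('qpos','dq')}.keys())
c=cam('wrist');Rc,_=cv2.Rodrigues(np.array(c['rvec'],float));print('wristcam pos',(-Rc.T@np.array(c['tvec']).ravel()).round(3),Rc.round(2).tolist(),c['fx'])
for n in ['side','scene']:
    d=np.load(f'/tmp/{n}0.npz');W=d['W'];im=d['img'].astype(int)
    b,g,r=im[...,0],im[...,1],im[...,2]
    ok=~np.isnan(W[...,0])
    near=ok&(np.hypot(W[...,0]-.5,W[...,1]+.22)<.05)&(W[...,2]>.06)&(W[...,2]<.11)&(r>2*g)&(r>2*b)
    if near.sum(): print(n,'red',near.sum(),np.percentile(W[near],[5,50,95],axis=0).round(3).tolist())
    bl=ok&(np.hypot(W[...,0]-.48,W[...,1]+.36)<.06)&(b>1.8*r)&(W[...,2]>.05)
    if bl.sum(): print(n,'blue',np.percentile(W[bl],[5,50,95],axis=0).round(3).tolist())
    pu=ok&(b>1.4*g)&(r>1.3*g)&(W[...,0]<.6)&(W[...,1]>-.45)&(W[...,2]>.01)
    if pu.sum(): print(n,'purple',pu.sum(),np.percentile(W[pu],[5,50,95],axis=0).round(3).tolist())
    # dock rim
    dk=ok&(np.hypot(W[...,0]-.49,W[...,1]-.11)<.08)&(W[...,2]>.054)&(W[...,2]<.066)
    P=W[dk][:,:2].astype(np.float32); print(n,'rim',len(P),cv2.minAreaRect(P), np.median(P,0))
    dk=ok&(np.hypot(W[...,0]-.49,W[...,1]-.11)<.09)&(W[...,2]>.005)&(W[...,2]<.012)&(r<140)
    P=W[dk][:,:2].astype(np.float32); print(n,'base',len(P),cv2.minAreaRect(P))
    t=ok&(np.hypot(W[...,0]-.38,W[...,1]+.11)<.05)&(W[...,2]>.03)
    print('torch',np.nanpercentile(W[t],[1,50,99],axis=0).round(3).tolist())
    t=ok&(np.hypot(W[...,0]-.48,W[...,1]+.035)<.05)&(W[...,2]>.03)
    print('stand',np.nanpercentile(W[t],[1,50,99],axis=0).round(3).tolist())
E
```

```text
[[ 0.932  0.361 -0.   ]
 [ 0.361 -0.932  0.002]
 [ 0.    -0.002 -1.   ]]
dict_keys(['time', 'joint_efforts', 'eef_pos', 'tcp_rot', 'contact_force', 'wrist_torque', 'opening'])
wristcam pos [ 0.318 -0.601  0.373] [[0.36, -0.93, -0.0], [-0.89, -0.34, 0.31], [-0.29, -0.11, -0.95]] 304.5932288607015
side red 167 [[0.495, -0.228, 0.063], [0.506, -0.223, 0.081], [0.519, -0.218, 0.097]]
side blue [[0.473, -0.365, 0.063], [0.482, -0.362, 0.077], [0.494, -0.359, 0.095]]
side purple 59 [[0.393, -0.266, 0.013], [0.431, -0.259, 0.052], [0.439, -0.084, 0.125]]
side rim 567 ((0.48943424224853516, 0.12756678462028503), (0.08434192091226578, 0.06371837854385376), 16.39966583251953) [0.49013728 0.12338037]
side base 577 ((0.48394179344177246, 0.11337828636169434), (0.11536748707294464, 0.11526064574718475), 16.709672927856445)
torch [[0.357, -0.12, 0.063], [0.377, -0.083, 0.135], [0.406, -0.061, 0.203]]
stand [[0.441, -0.06, 0.033], [0.48, -0.043, 0.108], [0.503, -0.035, 0.152]]
scene red 118 [[0.492, -0.232, 0.065], [0.5, -0.223, 0.085], [0.513, -0.217, 0.095]]
scene purple 90 [[-0.068, -0.066, 0.023], [0.167, 0.003, 0.33], [0.483, 0.36, 0.579]]
scene rim 225 ((0.48773711919784546, 0.12746772170066833), (0.08487189561128616, 0.06505484879016876), 16.60898208618164) [0.48706168 0.12389855]
scene base 394 ((0.48446670174598694, 0.12793253362178802), (0.09958358108997345, 0.09021254628896713), 15.905352592468262)
torch [[0.366, -0.106, 0.082], [0.379, -0.08, 0.132], [0.409, -0.061, 0.202]]
stand [[0.439, -0.062, 0.034], [0.477, -0.043, 0.105], [0.502, -0.033, 0.149]]
```

{"method": "move_arm", "body": {"linear": [[0.01,0.02,0.03],[0.018,0.032,0.015],[0.018,0.034,0.01],[0.018,0.034,0.01],[0.018,0.034,0.01],[0.018,0.034,0.01],[0.018,0.034,0.01],[0.018,0.034,0.01],[0.018,0.034,0.01],[0.018,0.034,0.01],[0.018,0.034,0.01],[0,0,0]], "twist": [[0,0,0],[0,0,0],[0,0,0],[0,0,0],[0,0,0],[0,0,0],[0,0,0],[0,0,0],[0,0,0],[0,0,0],[0,0,0],[0,0,0]]}}

```text
time: 1.2
eef_pos: [0.4351, -0.2526, 0.3377]
tcp_rot: [0.984, 0.18, 0.002, -0.006]
contact_force: [0.1, -1.1, 0.8]
opening: 1.003
```

```bash
python3 - <<'E'
from h import *
c=cam('wrist','w1.png'); np.savez('/tmp/w1.npz',W=pts(c),img=c['img'])
import plant; print([a for a in dir(plant) if a[0]!='_'], getattr(plant,'tips_ahead',None)); s=get_state(); print(s['time'],s['eef_pos'],s['qpos'])
E
```

```text
['Unreachable', 'get_state', 'read_camera', 'sign_off', 'tips_ahead'] 0.008
1.25 [ 0.43387818 -0.25467391  0.33663784] [-0.73676171 -0.16920759  1.81643025  0.00724608  1.50230212  0.47273562]
```

View pics/w1.png

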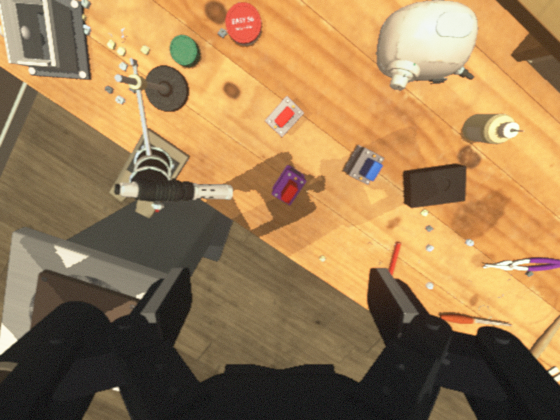

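```bash
python3 - <<'E'
from h import *
d=np.load('/tmp/w1.npz');im=d['img'];W=d['W']
cv2.imwrite('pics/w1c.png',cv2.resize(im[80:220,220:400],None,fx=4.4,fy=4.2,interpolation=cv2.INTER_CUBIC))
cv2.imwrite('pics/w1d.png',cv2.resize(im[0:90,0:110],None,fx=6,fy=6,interpolation=cv2.INTER_CUBIC))
ok=~np.isnan(W[...,0])
for nm,(x,y),zr,rad in [('red fin',(.5,-.22),(.085,.105),.03),('red body',(.5,-.22),(.045,.07),.05),('purple fin',(.43,-.265),(.085,.105),.04),('purple body',(.43,-.265),(.045,.07),.04),('blue fin',(.48,-.365),(.085,.105),.03),('rim',(.489,.127),(.054,.066),.07)]:
    m=ok&(np.hypot(W[...,0]-x,W[...,1]-y)<rad)&(W[...,2]>zr[0])&(W[...,2]<zr[1])
    P=W[m].astype(np.float32)
    if len(P): print(nm,len(P),P.mean(0),cv2.minAreaRect(P[:,:2]))
for p in [(284,117),(290,186),(366,163)]: print(W[p[1],p[0]])
t=ok&(W[...,2]>.1)&(W[...,1]>-.25)&(W[...,0]>.3)
P=W[t];print(len(P),np.percentile(P,[1,50,99],axis=0))
E
```

```text
Traceback (most recent call last):
cv2.error: OpenCV(4.12.0) /io/opencv/modules/imgproc/src/convhull.cpp:143: error: (-215:Assertion failed) total >= 0 && (depth == CV_32F || depth == CV_32S) in function 'convexHull'
```

View pics/w1c.png

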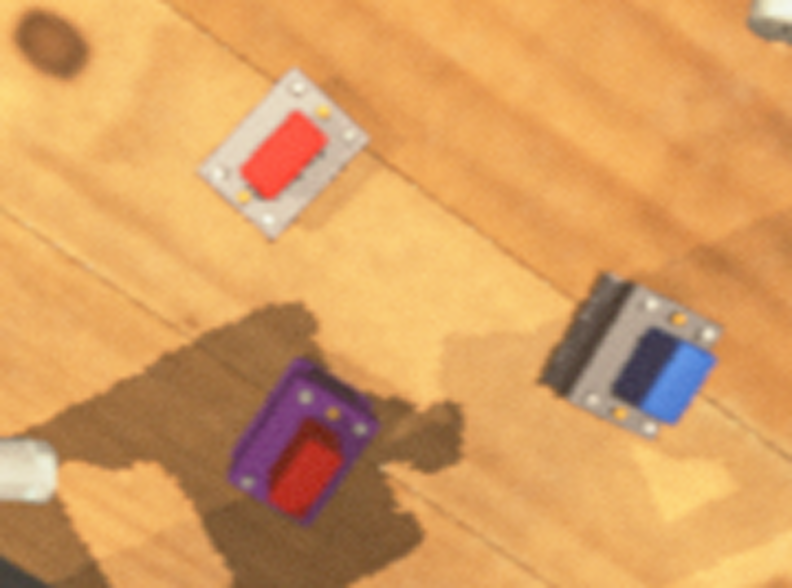

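View pics/w1d.png

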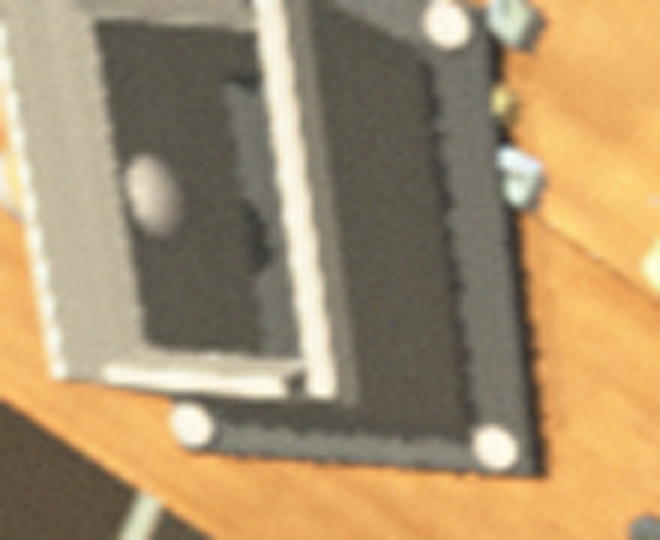

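The crop shows a grey-bodied cassette with a red fin at w1 (284,117), which is the target. The purple-bodied one with a red fin is at (290,186), and blue is at (366,163).

```bash
python3 - <<'E'
from h import *
d=np.load('/tmp/w1.npz');im=d['img'];W=d['W']
ok=~np.isnan(W[...,0])
for p in [(284,117),(290,186),(366,163)]: print(W[p[1],p[0]])
for nm,(x,y),zr,rad in [('red fin',(.5,-.22),(.085,.105),.03),('red body',(.5,-.22),(.045,.07),.05),('purple fin',(.43,-.265),(.085,.105),.04),('purple body',(.43,-.265),(.045,.07),.04),('blue fin',(.48,-.365),(.085,.105),.03),('rim',(.489,.127),(.054,.066),.07)]:
    m=ok&(np.hypot(W[...,0]-x,W[...,1]-y)<rad)&(W[...,2]>zr[0])&(W[...,2]<zr[1])
    P=np.ascontiguousarray(W[m][:,:2],dtype=np.float32).reshape(-1,1,2)
    if len(P)>3: print(nm,len(P),P.mean(0),cv2.minAreaRect(P))
P=W[ok&(W[...,2]>.1)&(W[...,1]>-.25)&(W[...,0]>.3)&(W[...,0]<.6)]
if len(P):print(len(P),np.percentile(P,[1,50,99],axis=0))
E
```

```text
[ 0.50775624 -0.22975665  0.09643145]
[ 0.42587351 -0.26989143  0.09694067]
[ 0.49027521 -0.3624923   0.06886798]
red fin 225 [[ 0.50865704 -0.23009138]] ((0.5085256099700928, -0.2299782931804657), (0.013919235207140446, 0.025052012875676155), 67.40811920166016)
red body 584 [[ 0.5087385 -0.2299109]] ((0.5083482265472412, -0.23000924289226532), (0.034017156809568405, 0.04525361210107803), 67.4943618774414)
purple fin 201 [[ 0.41604918 -0.27254474]] ((0.4150210916996002, -0.2728709578514099), (0.014233670197427273, 0.02612266317009926), 76.26127624511719)
purple body 453 [[ 0.42057586 -0.2706302 ]] ((0.41487354040145874, -0.27331236004829407), (0.03431397303938866, 0.04610627889633179), 78.16586303710938)
blue fin 233 [[ 0.48583722 -0.36759064]] ((0.48549216985702515, -0.3689078390598297), (0.014147385954856873, 0.025943849235773087), 82.82154846191406)
rim 937 [[0.48192656 0.12653969]] ((0.48804882168769836, 0.12444210797548294), (0.07770217955112457, 0.06541895866394043), 16.988428115844727)
25591 [[ 0.37818405 -0.24878426  0.1077925 ]
 [ 0.4255328  -0.20412375  0.4371681 ]
 [ 0.48351198 -0.05013942  0.46096014]]
```

{"method": "move_arm", "body": {"linear": [[0.011,0.004,-0.02],[0.011,0.004,-0.025],[0.011,0.004,-0.025],[0.011,0.004,-0.025],[0.011,0.004,-0.025],[0.011,0.004,-0.025],[0.011,0.004,-0.025],[0,0,0]], "twist": [[0,0,-6.2],[0,0,-6.2],[0,0,-6.2],[0,0,-6.2],[0,0,-6.2],[0,0,-6.2],[0,0,-6.2],[0,0,0]]}}

```text
time: 1.92
eef_pos: [0.5087, -0.233, 0.1585]
tcp_rot: [0.976, -0.218, -0.002, 0.002]
contact_force: [-1.2, 0.1, 0.2]
opening: 0.997
```

```bash
cat > st.py <<'E'
from h import *
from scipy.spatial.transform import Rotation as Ro
s=get_state(); R=Ro.from_quat(s['tcp_rot']).as_matrix()
print('t',round(s['time'],2),'tcp',s['eef_pos'].round(4),'yaw',np.degrees(np.arctan2(R[1,0],R[0,0])).round(2),'z',R[:,2].round(4),'F',np.round(s['contact_force'],1),'M',np.round(s['wrist_torque'],2),'op',round(float(s['opening']),3))
# rotvec (deg) to level + given yaw
import sys
if len(sys.argv)>1:
    y=np.radians(float(sys.argv[1])); T=np.array([[np.cos(y),np.sin(y),0],[np.sin(y),-np.cos(y),0],[0,0,-1]])
    print('twist needed',np.degrees(Ro.from_matrix(T@R.T).as_rotvec()).round(2))
if len(sys.argv)>4: print('lin needed',(np.array([float(a) for a in sys.argv[2:5]])-s['eef_pos']).round(4))
E
python3 st.py -22.5 .5085 -.230 .075
python3 - <<'E'
import numpy as np
for n in ['side','scene']:
    W=np.load(f'/tmp/{n}0.npz')['W']
    P=W[(np.hypot(W[...,0]-.488,W[...,1]-.126)<.16)&(W[...,2]>.07)]
    print(n,len(P), np.nanpercentile(P,[2,50,98],axis=0).round(3).tolist() if len(P) else '')
E
```

```text
t 1.92 tcp [ 0.5087 -0.233   0.1585] yaw -25.22 z [-0.004  -0.0036 -1.    ] F [-1.2  0.1  0.2] M [0.06 0.01 0.03] op 0.997
twist needed [ 0.21 -0.23  2.72]
lin needed [-0.0002  0.003  -0.0835]
side 825 [[0.552, 0.169, 0.103], [0.583, 0.2, 0.111], [0.614, 0.229, 0.116]]
scene 625 [[0.55, 0.168, 0.099], [0.582, 0.199, 0.107], [0.613, 0.228, 0.112]]
```

{"method": "move_arm", "body": {"linear": [[0,0.003,-0.02],[0,0,-0.02],[0,0,-0.02],[0,0,-0.012],[0,0,-0.006],[0,0,0]], "twist": [[0.2,-0.2,2.7],[0,0,0],[0,0,0],[0,0,0],[0,0,0],[0,0,0]]}}

```text
time: 2.42
eef_pos: [0.5053, -0.237, 0.0784]
tcp_rot: [0.982, -0.191, -0.002, 0.001]
contact_force: [-0.3, 0.2, -0.0]
opening: 1.003
```

```bash
python3 st.py -22.5 .5085 -.230 .075; python3 - <<'E'
from h import *
c=cam('wrist','w2.png')
E
```

```text
t 2.42 tcp [ 0.5053 -0.237   0.0784] yaw -21.96 z [-0.0036 -0.0018 -1.    ] F [-0.3  0.2 -0. ] M [-0.01 -0.02 -0.02] op 1.003
twist needed [ 0.1  -0.21 -0.54]
lin needed [ 0.0032  0.007  -0.0034]
```

View pics/w2.png

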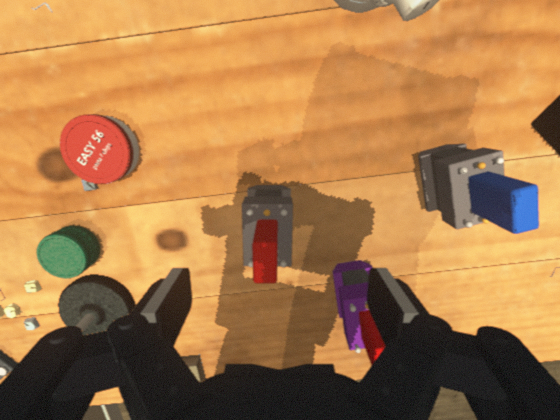

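{"method": "move_arm", "body": {"linear": [[0.003,0.007,-0.003],[0,0,0],[0,0,0]], "twist": [[0,0,-0.5],[0,0,0],[0,0,0]]}}

```text
time: 2.72
eef_pos: [0.5109, -0.2319, 0.0799]
tcp_rot: [0.981, -0.195, 0.002, 0.003]
contact_force: [0.9, -0.4, 0.3]
opening: 0.999
```

```bash
python3 st.py -22.5 .5085 -.230 .075; python3 - <<'E'
from h import *
c=cam('wrist','w3.png');W=pts(c);im=c['img'].astype(int)
m=(im[...,2]>2*im[...,1])&(W[...,2]>.05)&(np.hypot(W[...,0]-.508,W[...,1]+.23)<.04)
P=np.ascontiguousarray(W[m],dtype=np.float32);print(len(P),np.percentile(P,[2,50,98],axis=0))
T=P[P[:,2]>.09][:,:2].copy(); print(len(T), cv2.minAreaRect(T.reshape(-1,1,2)) if len(T)>3 else '')
E
```

```text
t 2.72 tcp [ 0.5109 -0.2319  0.0799] yaw -22.52 z [ 0.0027 -0.0062 -1.    ] F [ 0.9 -0.4  0.3] M [ 0.02 -0.04  0.05] op 0.999
twist needed [0.36 0.15 0.02]
lin needed [-0.0024  0.0019 -0.0049]
1457 [[ 0.49738271 -0.23972067  0.06180831]
 [ 0.51516736 -0.231233    0.09566054]
 [ 0.52221065 -0.22125839  0.09746501]]
1066 ((0.5113778710365295, -0.2354188859462738), (0.05670064687728882, 0.03496573492884636), 67.1203384399414)
```

View pics/w3.png

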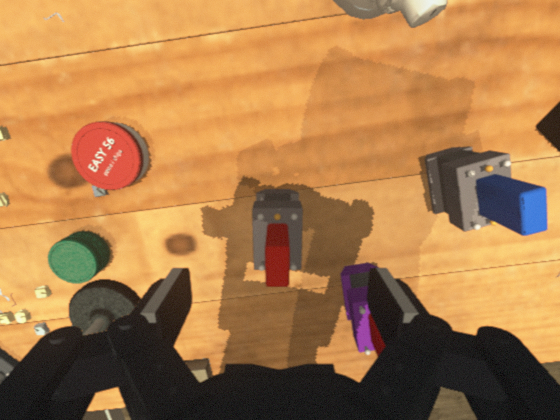

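{"method": "move_arm", "body": {"linear": [[-0.001,0,-0.005],[0,0,0],[0,0,0],[0,0,0],[0,0,0],[0,0,0],[0,0,0],[0,0,0]], "twist": [[0,0,0],[0,0,0],[0,0,0],[0,0,0],[0,0,0],[0,0,0],[0,0,0],[0,0,0]], "grip": 0, "force": 60}}

```text
time: 3.43
eef_pos: [0.5111, -0.2321, 0.0766]
tcp_rot: [0.981, -0.195, 0.004, 0.004]
contact_force: [-0.4, -0.1, 0.4]
opening: 0.002
```

```bash
python3 st.py -22.5 .5085 -.230 .075; python3 - <<'E'
from h import *
c=cam('wrist','w4.png')
E
```

```text
t 3.43 tcp [ 0.5111 -0.2321  0.0766] yaw -22.44 z [ 0.0057 -0.0084 -0.9999] F [-0.4 -0.1  0.4] M [ 0.03 -0.05  0.04] op 0.002
twist needed [ 0.48  0.33 -0.06]
lin needed [-0.0026  0.0021 -0.0016]
```

View pics/w4.png

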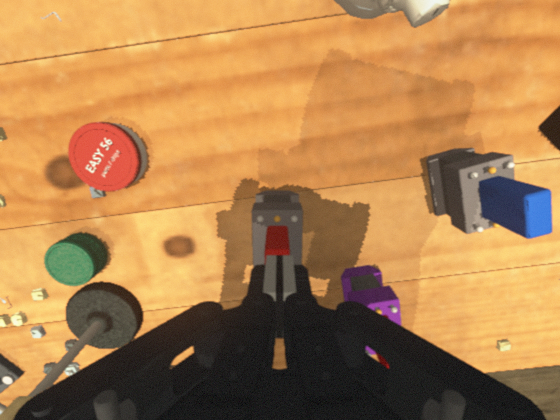

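```bash
python3 - <<'E'
from h import *
c=cam('wrist');W=pts(c);im=c['img']
a=cv2.resize(im[180:350,220:350],None,fx=4,fy=3.5,interpolation=cv2.INTER_CUBIC)
for v in range(195,340,8): print(v,W[v,278].round(3),W[v,268].round(3),im[v,278])
c=cam('side');b=cv2.resize(c['img'][120:250,220:350],None,fx=4.5,fy=4.5,interpolation=cv2.INTER_CUBIC)
cv2.imwrite('pics/w5.png',a);cv2.imwrite('pics/s5.png',b)
E
```

```text
195 [ 0.529 -0.239  0.017] [ 0.532 -0.232  0.017] [46 57 65]
203 [ 0.529 -0.239  0.039] [ 0.532 -0.232  0.039] [55 65 75]
211 [ 0.529 -0.239  0.057] [ 0.531 -0.233  0.057] [72 81 91]
219 [ 0.526 -0.237  0.063] [ 0.526 -0.23   0.057] [ 51 107 150]
227 [ 0.52  -0.235  0.062] [ 0.522 -0.229  0.06 ] [ 24  31 107]
235 [ 0.52  -0.235  0.075] [ 0.522 -0.229  0.075] [ 22  26 105]
243 [ 0.52  -0.235  0.089] [nan nan nan] [ 16  30 106]
251 [ 0.519 -0.234  0.096] [ 0.521 -0.229  0.096] [ 25  34 138]
259 [ 0.522 -0.236  0.112] [ 0.524 -0.231  0.112] [25 31 36]
267 [ 0.522 -0.236  0.121] [ 0.524 -0.231  0.12 ] [33 37 44]
275 [ 0.522 -0.236  0.128] [ 0.523 -0.231  0.127] [26 31 38]
283 [ 0.522 -0.236  0.134] [ 0.524 -0.232  0.135] [23 28 32]
291 [ 0.522 -0.236  0.141] [ 0.523 -0.232  0.14 ] [25 28 32]
299 [ 0.519 -0.234  0.141] [ 0.524 -0.232  0.147] [35 39 43]
307 [ 0.515 -0.233  0.14 ] [ 0.524 -0.232  0.152] [24 32 37]
315 [ 0.512 -0.232  0.141] [ 0.523 -0.232  0.156] [33 39 40]
323 [ 0.508 -0.23   0.14 ] [ 0.524 -0.233  0.161] [37 36 38]
331 [ 0.504 -0.228  0.141] [ 0.524 -0.233  0.166] [33 38 38]
339 [ 0.392 -0.182  0.001] [nan nan nan] [ 58  96 138]
```

View pics/w5.png

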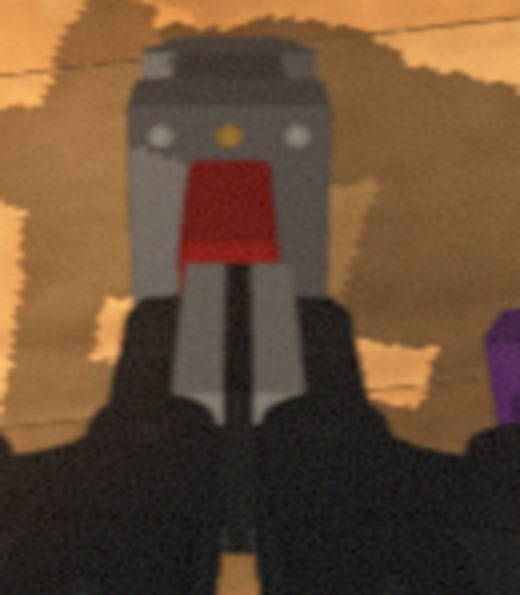

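View pics/s5.png

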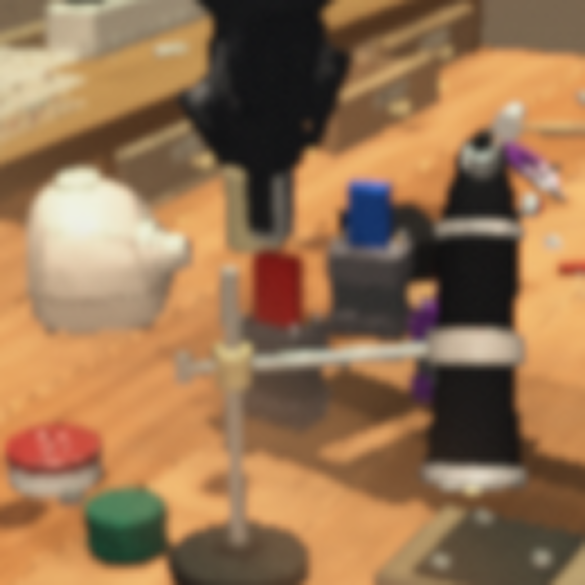

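```bash
python3 - <<'E'
from h import *
from scipy.spatial.transform import Rotation as Ro
s=get_state();R=Ro.from_quat(s['tcp_rot']).as_matrix()
c=cam('side');W=pts(c)
# side crop px (u=220+U/4.5, v=120+V/4.5)
for v in range(140,205,3):
    print(v,[W[v,u].round(3).tolist() for u in (273,278,282)],c['img'][v,278])
c=cam('wrist');Rc,_=cv2.Rodrigues(np.array(c['rvec'],float));C=-Rc.T@np.array(c['tvec']).ravel()
print('cam in tool', (R.T@(C-s['eef_pos'])).round(4))
E
```

```text
140 [[0.518, -0.206, 0.191], [0.507, -0.208, 0.191], [0.5, -0.217, 0.189]] [21 20 20]
143 [[0.52, -0.211, 0.182], [0.508, -0.211, 0.183], [0.499, -0.214, 0.182]] [21 20 20]
146 [[0.514, -0.19, 0.181], [0.509, -0.213, 0.175], [0.5, -0.216, 0.175]] [21 21 21]
149 [[0.514, -0.187, 0.174], [0.509, -0.213, 0.168], [0.502, -0.222, 0.166]] [22 22 22]
152 [[0.515, -0.19, 0.167], [0.515, -0.233, 0.155], [0.501, -0.219, 0.16]] [22 21 22]
155 [[0.516, -0.193, 0.159], [0.507, -0.204, 0.156], [0.502, -0.223, 0.151]] [23 22 22]
158 [[0.602, -0.497, 0.061], [0.51, -0.215, 0.146], [0.502, -0.223, 0.144]] [21 20 20]
161 [[0.603, -0.499, 0.05], [0.511, -0.216, 0.138], [0.502, -0.221, 0.137]] [23 22 23]
164 [[0.602, -0.497, 0.041], [0.512, -0.219, 0.13], [0.503, -0.222, 0.129]] [23 23 24]
167 [[0.604, -0.501, 0.03], [0.512, -0.218, 0.122], [0.503, -0.222, 0.122]] [23 23 25]
170 [[0.605, -0.504, 0.019], [0.512, -0.219, 0.115], [0.503, -0.223, 0.114]] [31 32 34]
173 [[0.604, -0.499, 0.011], [0.589, -0.506, 0.009], [0.579, -0.518, 0.006]] [ 87 107 121]
176 [[0.604, -0.498, 0.001], [0.514, -0.224, 0.098], 
[... 188 characters left out ...]
, -0.22, 0.085]] [ 24  30 124]
185 [[0.582, -0.416, 0.001], [0.514, -0.222, 0.075], [0.503, -0.221, 0.076]] [ 26  33 128]
188 [[0.575, -0.391, 0.001], [0.515, -0.227, 0.066], [0.503, -0.219, 0.069]] [ 28  37 129]
191 [[0.477, -0.047, 0.128], [0.516, -0.227, 0.058], [0.504, -0.221, 0.061]] [ 46  54 113]
194 [[0.478, -0.049, 0.12], [0.512, -0.215, 0.055], [0.5, -0.208, 0.058]] [67 76 90]
197 [[0.477, -0.045, 0.116], [0.512, -0.212, 0.048], [0.501, -0.209, 0.05]] [68 80 94]
200 [[0.476, -0.04, 0.112], [0.467, -0.047, 0.109], [0.461, -0.053, 0.108]] [146 167 176]
203 [[0.476, -0.039, 0.105], [0.515, -0.224, 0.027], [0.503, -0.216, 0.031]] [65 78 96]
cam in tool [ 7.900e-02 -1.000e-04 -1.696e-01]
```

The jaws closed at about z 0.11, above the fin, so the fingertips sit about 40 mm farther back than tips_ahead says. Nothing was touched. I'll reopen and go lower, trusting the measurement from the images.

{"method": "move_arm", "body": {"linear": [[-0.003,0.002,0],[0,0,0],[0,0,0],[0,0,0],[0,0,0],[0,0,0],[0,0,-0.01],[0,0,-0.01],[0,0,-0.01],[0,0,-0.008],[0,0,0]], "twist": [[0.4,0.3,0],[0,0,0],[0,0,0],[0,0,0],[0,0,0],[0,0,0],[0,0,0],[0,0,0],[0,0,0],[0,0,0],[0,0,0]], "grip": 1}}

```text
time: 4.6
eef_pos: [0.5073, -0.2296, 0.0343]
tcp_rot: [0.981, -0.195, -0.0, 0.0]
contact_force: [0.3, 1.1, -0.1]
opening: 1.004
```

```bash
python3 st.py -22.5 .5085 -.230 .034; python3 - <<'E'
from h import *
c=cam('wrist','w6.png');cv2.imwrite('pics/s6.png',cv2.resize(cam('side')['img'][120:250,220:350],None,fx=4.5,fy=4.5,interpolation=cv2.INTER_CUBIC))
E
```

```text
t 4.6 tcp [ 0.5073 -0.2296  0.0343] yaw -22.44 z [-4.e-04 -4.e-04 -1.e+00] F [ 0.3  1.1 -0.1] M [ 0.01 -0.02  0.01] op 1.004
twist needed [ 0.02 -0.02 -0.06]
lin needed [ 0.0012 -0.0004 -0.0003]
```

View pics/w6.png

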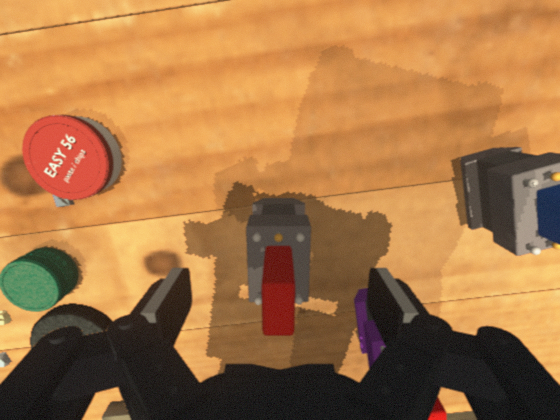

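View pics/s6.png

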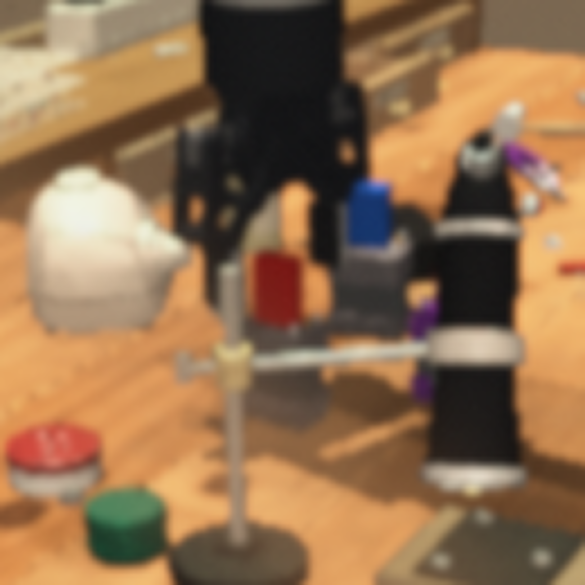

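The fin stands between the open jaws, at w6 (278,290). Closing on it.

{"method": "move_arm", "body": {"linear": [[0.001,0,0],[0,0,0],[0,0,0],[0,0,0],[0,0,0],[0,0,0],[0,0,0],[0,0,0]], "twist": [[0,0,0],[0,0,0],[0,0,0],[0,0,0],[0,0,0],[0,0,0],[0,0,0],[0,0,0]], "grip": 0, "force": 70}}

```text
time: 5.37
eef_pos: [0.5108, -0.231, 0.0379]
tcp_rot: [0.981, -0.195, 0.003, 0.001]
contact_force: [0.4, 0.8, -2.1]
opening: 0.153
```

```bash
python3 st.py -22.5 .5085 -.230 .034; python3 - <<'E'
from h import *
c=cam('wrist');a=cv2.resize(c['img'][180:380,200:360],None,fx=3.5,fy=3,interpolation=cv2.INTER_CUBIC);b=cv2.resize(cam('side')['img'][120:250,220:350],None,fx=4.5,fy=4.5,interpolation=cv2.INTER_CUBIC)
cv2.imwrite('pics/w7.png',a);cv2.imwrite('pics/s7.png',b)
E
```

```text
t 5.37 tcp [ 0.5108 -0.231   0.0379] yaw -22.43 z [ 0.0047 -0.0038 -1.    ] F [ 0.4  0.8 -2.1] M [ 0.08  0.04 -0.  ] op 0.153
twist needed [ 0.22  0.27 -0.07]
lin needed [-0.0023  0.001  -0.0039]
```

View pics/w7.png

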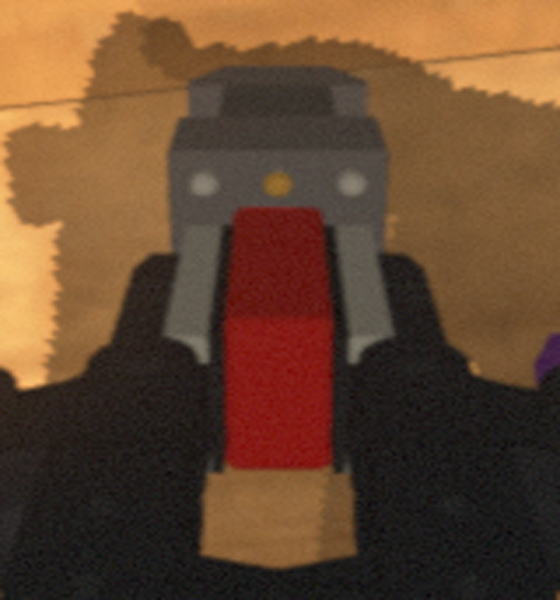

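View pics/s7.png

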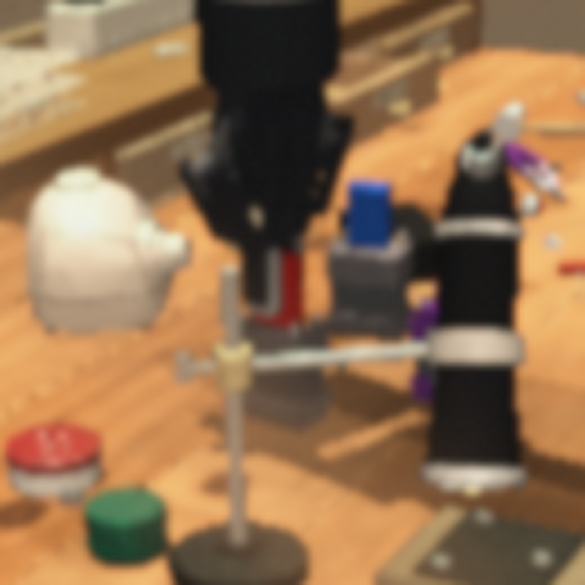

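{"method": "move_arm", "body": {"linear": [[0,0,0.005],[0,0,0.01],[0,0,0.02],[0,0,0.025],[0,0,0.03],[0,0,0.03],[0,0,0.03],[0,0,0.025],[0,0,0.015],[0,0,0]], "twist": [[0,0,0],[0,0,0],[0,0,0],[0,0,0],[0,0,0],[0,0,0],[0,0,0],[0,0,0],[0,0,0],[0,0,0]]}}

```text
time: 6.3
eef_pos: [0.5055, -0.2274, 0.2394]
tcp_rot: [0.981, -0.195, -0.0, 0.0]
contact_force: [0.4, -0.4, -1.8]
opening: 0.149
```

```bash
python3 st.py 16.5 .488 .126 .215; python3 - <<'E'
from h import *
cam('side','s8.png')
E
```

```text
t 6.3 tcp [ 0.5055 -0.2274  0.2394] yaw -22.43 z [-4.e-04 -4.e-04 -1.e+00] F [ 0.4 -0.4 -1.8] M [-0.01 -0.04 -0.02] op 0.149
twist needed [ 3.000e-02 -2.000e-02  3.893e+01]
lin needed [-0.0175  0.3534 -0.0244]
```

View pics/s8.png

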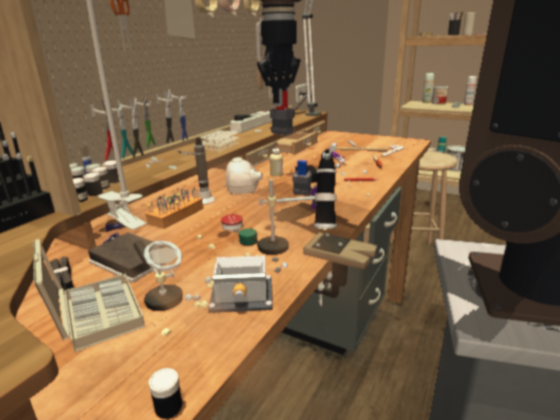

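{"method": "move_arm", "body": {"linear": [[-0.001,0.015,0],[-0.001,0.028,0],[-0.001,0.03,0],[-0.001,0.03,0],[-0.001,0.03,0],[-0.001,0.03,0],[-0.001,0.03,0],[-0.001,0.03,0],[-0.001,0.03,0],[-0.001,0.03,0],[-0.002,0.03,0],[-0.002,0.025,0],[-0.001,0.015,0],[0,0,0]], "twist": [[0,0,2],[0,0,3],[0,0,3.1],[0,0,3.1],[0,0,3.1],[0,0,3.1],[0,0,3.1],[0,0,3.1],[0,0,3.1],[0,0,3.1],[0,0,3.1],[0,0,3.1],[0,0,3],[0,0,0]]}}

```text
time: 7.52
eef_pos: [0.4661, 0.1516, 0.2092]
tcp_rot: [0.986, 0.167, -0.025, -0.004]
contact_force: [-0.1, -0.3, -1.9]
opening: 0.151
```

```bash
python3 st.py 16.5 .488 .126 .15; python3 - <<'E'
from h import *
c=cam('wrist','w9.png');W=pts(c);im=c['img']
ok=~np.isnan(W[...,0])&(np.hypot(W[...,0]-.489,W[...,1]-.127)<.06)
for nm,zr in [('rim',(.05,.07)),]:
    m=ok&(W[...,2]>zr[0])&(W[...,2]<zr[1]);P=np.ascontiguousarray(W[m][:,:2],dtype=np.float32).reshape(-1,1,2);print(nm,len(P),cv2.minAreaRect(P) if len(P)>3 else '')
cam('side','s9.png');cam('scene','sc9.png')
E
```

```text
t 7.52 tcp [0.4661 0.1516 0.2092] yaw 19.3 z [-5.080e-02  1.000e-04 -9.987e-01] F [-0.1 -0.3 -1.9] M [-0.   -0.07  0.03] op 0.151
twist needed [-0.08 -2.91 -2.78]
lin needed [ 0.0219 -0.0256 -0.0592]
rim 2078 ((0.49050527811050415, 0.12550856173038483), (0.08506056666374207, 0.06404384970664978), 16.649747848510742)
```

View pics/w9.png

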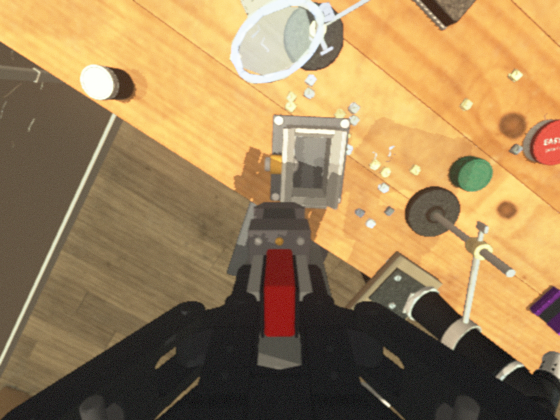

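View pics/s9.png

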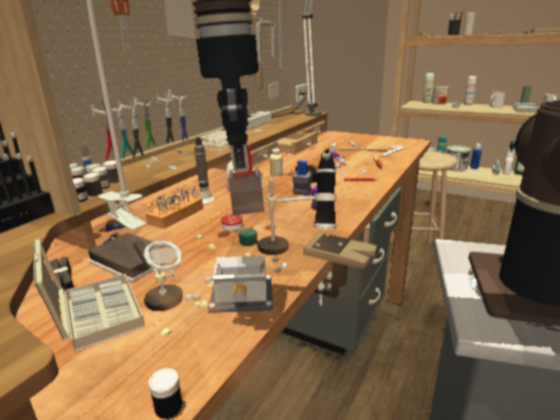

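View pics/sc9.png

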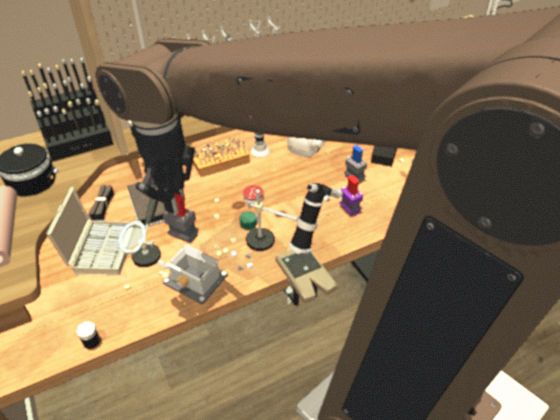

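{"method": "move_arm", "body": {"linear": [[0.011,-0.013,0],[0.011,-0.012,0],[0,0,0],[0,0,0]], "twist": [[0,-1.5,-1.4],[0,-1.4,-1.4],[0,0,0],[0,0,0]]}}

```text
time: 8.0
eef_pos: [0.4898, 0.119, 0.2083]
tcp_rot: [0.991, 0.136, 0.0, 0.001]
contact_force: [-1.3, 0.3, -1.8]
opening: 0.155
```

```bash
cat > meas.py <<'E'
from h import *
from scipy.spatial.transform import Rotation as Ro
s=get_state();R=Ro.from_quat(s['tcp_rot']).as_matrix()
for n in ['wrist','side','scene']:
    c=cam(n);W=pts(c);im=c['img'].astype(int)
    ok=~np.isnan(W[...,0])
    T=(W-s['eef_pos'])@R
    red=ok&(im[...,2]>2*im[...,1])&(im[...,2]>2*im[...,0])&(np.linalg.norm(T[...,:2],axis=-1)<.04)&(np.abs(T[...,2])<.15)
    P=T[red]
    if len(P): print(n,'red fin in tool',len(P),np.percentile(P,[3,50,97],axis=0).round(4).tolist(),'world z max',np.percentile(W[red][:,2],98).round(4), 'med',np.median(W[red],0).round(4))
    rim=ok&(np.hypot(W[...,0]-.489,W[...,1]-.127)<.062)&(W[...,2]>.052)&(W[...,2]<.066)&(np.abs(im[...,2]-im[...,0])<60)
    P=np.ascontiguousarray(W[rim][:,:2],dtype=np.float32)
    if len(P)>3: print(n,'rim',cv2.minAreaRect(P.reshape(-1,1,2)))
E
python3 st.py 16.6 .4895 .1265 .15;python3 meas.py
```

```text
t 8.0 tcp [0.4898 0.119  0.2083] yaw 15.63 z [ 9.0e-04 -1.2e-03 -1.0e+00] F [-1.3  0.3 -1.8] M [ 0.04  0.01 -0.  ] op 0.155
twist needed [0.07 0.05 0.97]
lin needed [-0.0003  0.0075 -0.0583]
wrist red fin in tool 2626 [[-0.0133, -0.0059, -0.0595], [0.0068, 0.0003, -0.0577], [0.0106, 0.0067, -0.0244]] world z max 0.2682 med [0.4962 0.1195 0.266 ]
wrist rim ((0.49109339714050293, 0.12601347267627716), (0.08356234431266785, 0.063597172498703), 16.908706665039062)
side red fin in tool 144 [[-0.0163, -0.0083, -0.058], [-0.0126, -0.0068, -0.0317], [0.0059, -0.0033, -0.0196]] world z max 0.2665 med [0.4757 0.1224 0.24  ]
side rim ((0.489231675863266, 0.1284652054309845), (0.08370213955640793, 0.06293459236621857), 16.953445434570312)
scene red fin in tool 153 [[-0.0184, -0.0091, -0.0571], [-0.0161, -0.0034, -0.0441], [-0.0036, 0.0055, -0.0192]] world z max 0.2656 med [0.4736 0.118  0.2524]
scene rim ((0.4886155128479004, 0.12725147604942322), (0.085859015583992, 0.06557682156562805), 16.905353546142578)
```

{"method": "move_arm", "body": {"linear": [[0.002,0.008,0],[0,0,-0.02],[0,0,-0.025],[0,0,-0.025],[0,0,-0.018],[0,0,0],[0,0,0]], "twist": [[0,0,1.1],[0,0,0],[0,0,0],[0,0,0],[0,0,0],[0,0,0],[0,0,0]]}}

```text
time: 8.73
eef_pos: [0.4936, 0.1331, 0.1211]
tcp_rot: [0.989, 0.15, 0.004, -0.0]
contact_force: [-0.3, 1.0, -0.3]
opening: 0.153
```

```bash
python3 st.py 16.8 .4919 .1277 .11;python3 meas.py; python3 - <<'E'
from h import *
cam('wrist','w10.png');c=cam('side');cv2.imwrite('pics/s10.png',cv2.resize(c['img'][190:320,180:300],None,fx=4.5,fy=4.5,interpolation=cv2.INTER_CUBIC))
E
```

```text
t 8.73 tcp [0.4936 0.1331 0.1211] yaw 17.31 z [ 0.0084  0.0021 -1.    ] F [-0.3  1.  -0.3] M [ 0.06  0.01 -0.  ] op 0.153
twist needed [-0.12  0.48 -0.51]
lin needed [-0.0017 -0.0054 -0.0111]
wrist red fin in tool 2630 [[-0.0133, -0.0059, -0.0594], [0.0067, 0.0003, -0.0577], [0.0106, 0.0067, -0.0243]] world z max 0.1811 med [0.4995 0.1335 0.1788]
wrist rim ((0.49164634943008423, 0.1261623203754425), (0.0826139897108078, 0.06393704563379288), 16.6572208404541)
side red fin in tool 97 [[-0.0158, -0.0089, -0.0571], [-0.0129, -0.0068, -0.0271], [0.0069, -0.0047, -0.0194]] world z max 0.1784 med [0.479  0.136  0.1481]
side rim ((0.48939988017082214, 0.12867093086242676), (0.08341505378484726, 0.06267949193716049), 17.7193603515625)
scene red fin in tool 122 [[-0.0185, -0.0085, -0.0579], [-0.0159, -0.0025, -0.0462], [-0.0027, 0.0061, -0.0209]] world z max 0.1791 med [0.4775 0.1306 0.1671]
scene rim ((0.48803025484085083, 0.12820890545845032), (0.0861968994140625, 0.06420283764600754), 17.06453514099121)
```

View pics/w10.png

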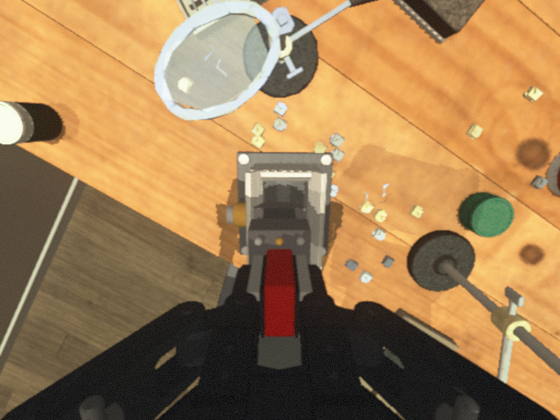

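View pics/s10.png

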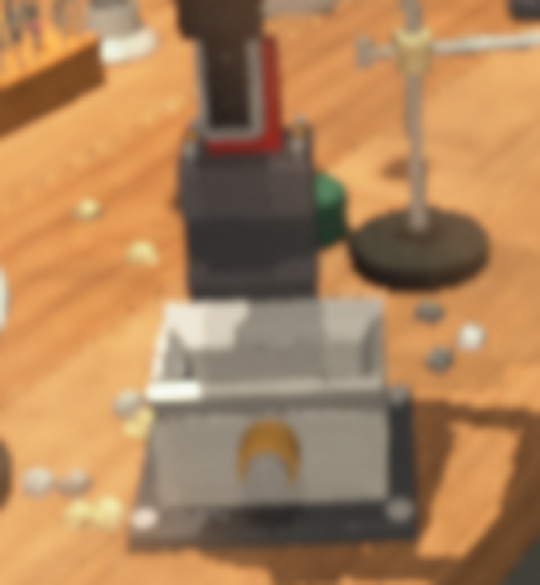

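{"method": "move_arm", "body": {"linear": [[-0.002,-0.006,0],[0,0,-0.008],[0,0,-0.008],[0,0,0],[0,0,0]], "twist": [[0,0.4,-0.5],[0,0,0],[0,0,0],[0,0,0],[0,0,0]]}}

```text
time: 9.4
eef_pos: [0.4951, 0.1257, 0.1091]
tcp_rot: [0.989, 0.145, 0.006, -0.0]
contact_force: [0.2, -0.2, -2.1]
opening: 0.151
```

```bash
python3 st.py 16.8 .492 .1272 .09; python3 - <<'E'
from h import *
c=cam('wrist');cv2.imwrite('pics/w11.png',cv2.resize(c['img'][130:350,190:370],None,fx=3,fy=2.7,interpolation=cv2.INTER_CUBIC));c=cam('side');cv2.imwrite('pics/s11.png',cv2.resize(c['img'][190:320,180:300],None,fx=4.5,fy=4.5,interpolation=cv2.INTER_CUBIC))
E
```

```text
t 9.4 tcp [0.4951 0.1257 0.1091] yaw 16.67 z [ 0.0118  0.0023 -0.9999] F [ 0.2 -0.2 -2.1] M [0.02 0.01 0.02] op 0.151
twist needed [-0.13  0.68  0.13]
lin needed [-0.0031  0.0015 -0.0191]
```

View pics/w11.png

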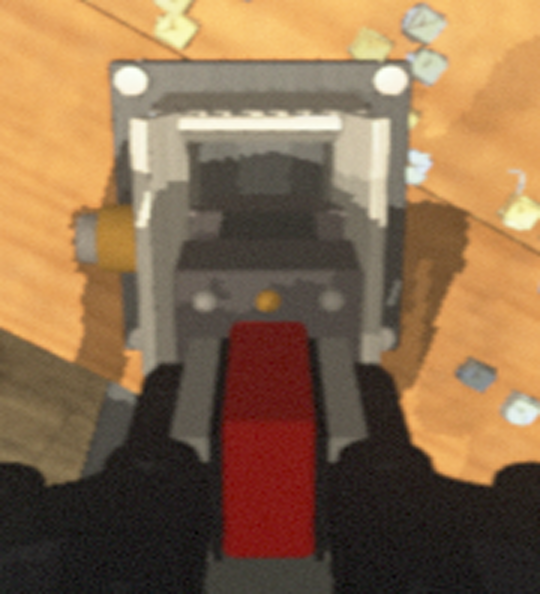

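View pics/s11.png

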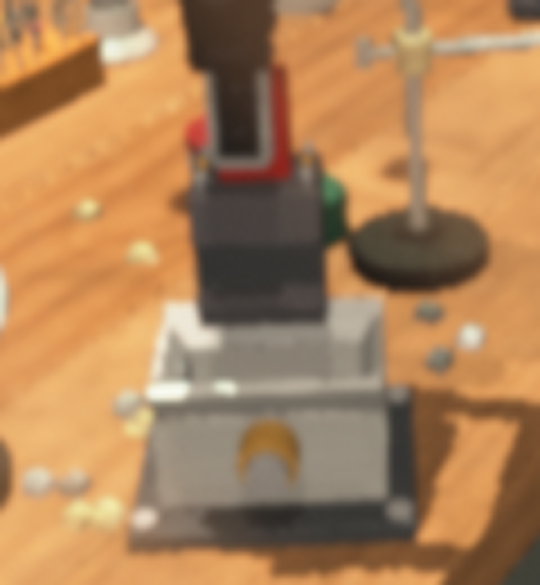

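{"method": "move_arm", "body": {"linear": [[-0.003,0.0015,-0.005],[0,0,-0.007],[0,0,-0.007],[0,0,0],[0,0,0]], "twist": [[0,0.6,0],[0,0,0],[0,0,0],[0,0,0],[0,0,0]]}}

```text
time: 9.92
eef_pos: [0.4916, 0.1276, 0.088]
tcp_rot: [0.989, 0.145, 0.0, -0.001]
contact_force: [0.5, -0.6, -2.2]
opening: 0.153
```

```bash
python3 st.py 16.8 .492 .1272 .075; python3 - <<'E'
from h import *
c=cam('wrist');cv2.imwrite('pics/w12.png',cv2.resize(c['img'][130:350,190:370],None,fx=3,fy=2.7,interpolation=cv2.INTER_CUBIC))
E
```

```text
t 9.92 tcp [0.4916 0.1276 0.088 ] yaw 16.69 z [-2.0e-04  2.4e-03 -1.0e+00] F [ 0.5 -0.6 -2.2] M [0.01 0.01 0.08] op 0.153
twist needed [-0.14 -0.01  0.11]
lin needed [ 0.0004 -0.0004 -0.013 ]
```

View pics/w12.png

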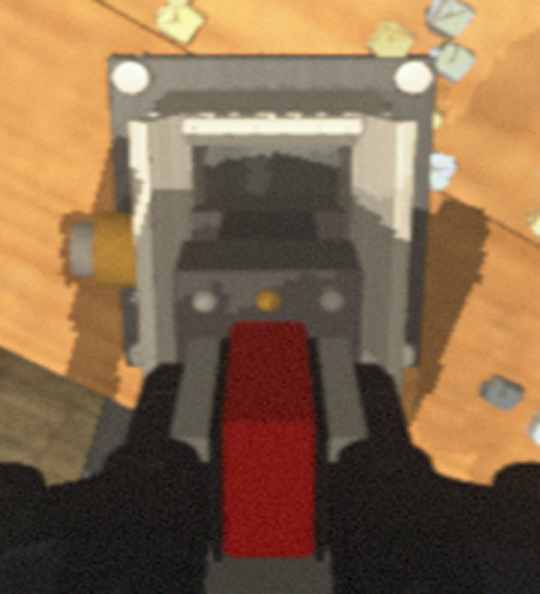

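{"method": "move_arm", "body": {"linear": [[0.0005,-0.001,-0.006],[0,0,-0.006],[0,0,-0.006],[0,0,0]], "twist": [[0,0,0],[0,0,0],[0,0,0],[0,0,0]]}}

```text
time: 10.3
eef_pos: [0.493, 0.1262, 0.0689]
tcp_rot: [0.989, 0.145, 0.001, -0.001]
contact_force: [-1.0, -1.8, -1.2]
opening: 0.154
```

```bash
python3 st.py 16.8 .492 .1268 .045; python3 - <<'E'
from h import *
c=cam('wrist');cv2.imwrite('pics/w13.png',cv2.resize(c['img'][130:350,190:370],None,fx=3,fy=2.7,interpolation=cv2.INTER_CUBIC))
c=cam('side');cv2.imwrite('pics/s13.png',cv2.resize(c['img'][190:320,180:300],None,fx=4.5,fy=4.5,interpolation=cv2.INTER_CUBIC))
E
```

```text
t 10.3 tcp [0.493  0.1262 0.0689] yaw 16.72 z [ 0.0023  0.0015 -1.    ] F [-1.  -1.8 -1.2] M [-0.16 -0.03  0.02] op 0.154
twist needed [-0.09  0.13  0.08]
lin needed [-0.001   0.0006 -0.0239]
```

View pics/w13.png

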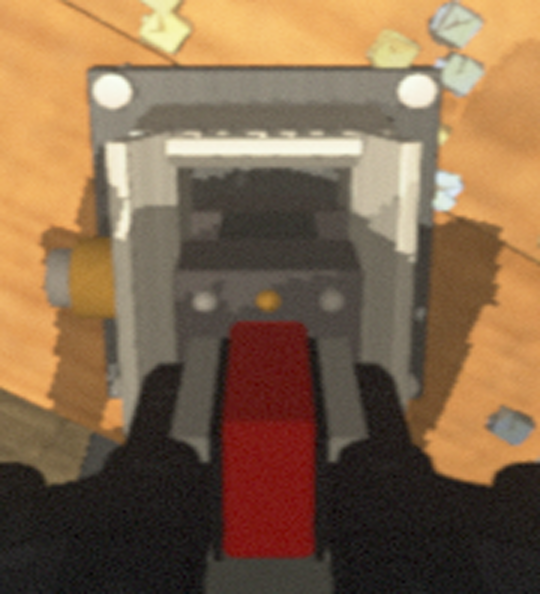

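View pics/s13.png

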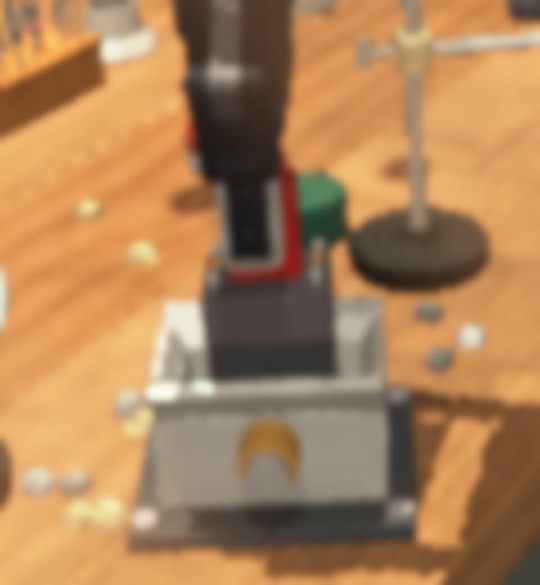

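{"method": "move_arm", "body": {"linear": [[-0.001,0.0007,-0.006],[0,0,-0.007],[0,0,-0.007]], "twist": [[0,0,0],[0,0,0],[0,0,0]]}}

```text
time: 10.65
eef_pos: [0.4969, 0.1261, 0.0566]
tcp_rot: [0.989, 0.146, 0.005, 0.001]
contact_force: [-3.6, 2.1, 2.8]
opening: 0.152
```

```bash
python3 st.py 16.8 .492 .1268 .045
```

```text
t 10.65 tcp [0.4969 0.1261 0.0566] yaw 16.79 z [ 1.e-02 -7.e-04 -1.e+00] F [-3.6  2.1  2.8] M [ 0.31  0.83 -0.02] op 0.152
twist needed [0.04 0.57 0.01]
lin needed [-0.0049  0.0007 -0.0116]
```

{"method": "move_arm", "body": {"linear": [[-0.004,0.0005,-0.004],[-0.001,0,-0.006],[-0.001,0,-0.006],[0,0,0]], "twist": [[0,0.5,0],[0,0,0],[0,0,0],[0,0,0]]}}

```text
time: 10.98
eef_pos: [0.4957, 0.1267, 0.0469]
tcp_rot: [0.989, 0.146, 0.004, 0.001]
contact_force: [-0.3, -0.5, -1.6]
opening: 0.15
```

```bash
python3 st.py 16.8 .492 .1268 .045;python3 meas.py|grep red; python3 - <<'E'
from h import *
c=cam('wrist');cv2.imwrite('pics/w14.png',cv2.resize(c['img'][130:350,190:370],None,fx=3,fy=2.7,interpolation=cv2.INTER_CUBIC))
c=cam('side');cv2.imwrite('pics/s14.png',cv2.resize(c['img'][190:320,180:300],None,fx=4.5,fy=4.5,interpolation=cv2.INTER_CUBIC))
E
```

```text
t 10.98 tcp [0.4957 0.1267 0.0469] yaw 16.81 z [ 0.0089 -0.0012 -1.    ] F [-0.3 -0.5 -1.6] M [-0.01  0.01  0.01] op 0.15
twist needed [ 0.07  0.51 -0.01]
lin needed [-0.0037  0.0001 -0.0019]
wrist red fin in tool 2649 [[-0.0133, -0.006, -0.0597], [0.0067, 0.0003, -0.0577], [0.0107, 0.0068, -0.0243]] world z max 0.1079 med [0.5017 0.1273 0.1046]
side red fin in tool 103 [[-0.0154, -0.0089, -0.0597], [-0.0122, -0.0067, -0.0342], [0.0061, -0.0035, -0.0193]] world z max 0.1067 med [0.4815 0.1298 0.081 ]
scene red fin in tool 107 [[-0.0189, -0.0096, -0.0565], [-0.0165, -0.0027, -0.0448], [-0.0037, 0.0056, -0.0195]] world z max 0.1037 med [0.4787 0.1246 0.0915]
```

View pics/w14.png

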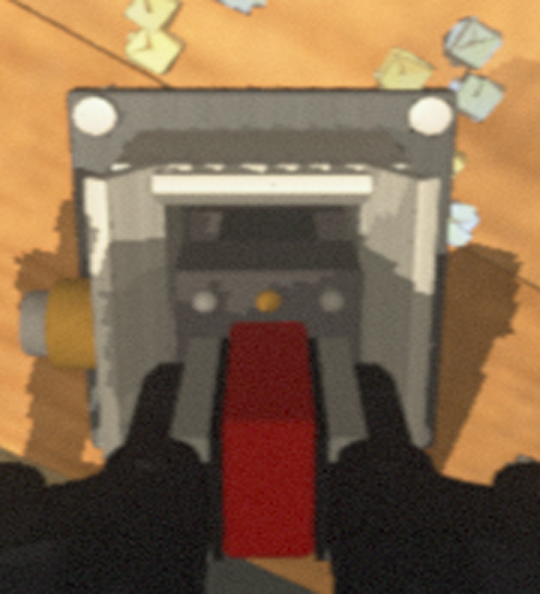

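View pics/s14.png

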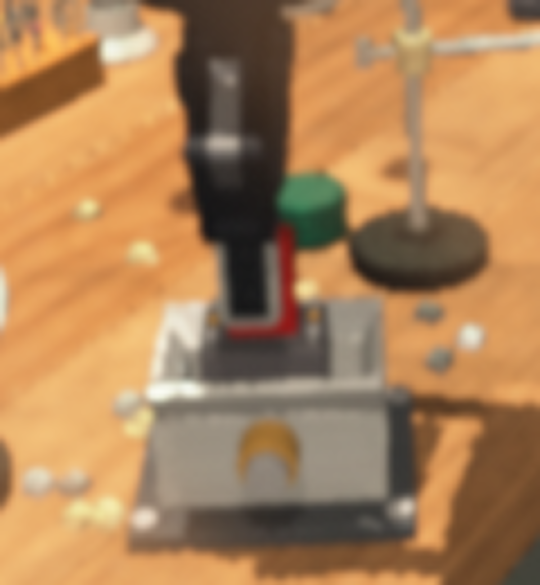

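It is past the ball and the force has dropped. The fin top is at about 0.106, so I'll press the last couple of mm onto the floor.

{"method": "move_arm", "body": {"linear": [[-0.002,0,-0.003],[-0.001,0,-0.004],[0,0,-0.004]], "twist": [[0,0.4,0],[0,0,0],[0,0,0]]}}

```text
time: 11.48
eef_pos: [0.4963, 0.1269, 0.0459]
tcp_rot: [0.989, 0.147, 0.001, 0.001]
contact_force: [-11.6, -1.7, 27.8]
opening: 0.155
```

```bash
python3 st.py 16.8 .492 .1268 .045;python3 meas.py|grep red
```

```text
t 11.48 tcp [0.4963 0.1269 0.0459] yaw 16.89 z [ 0.0025 -0.0023 -1.    ] F [-11.6  -1.7  27.8] M [-0.25  2.44  0.03] op 0.155
twist needed [ 0.13  0.14 -0.09]
lin needed [-0.0043 -0.0001 -0.0009]
wrist red fin in tool 2626 [[-0.0132, -0.0059, -0.0597], [0.0065, 0.0004, -0.0579], [0.0106, 0.0068, -0.0251]] world z max 0.1065 med [0.5025 0.1275 0.1038]
side red fin in tool 108 [[-0.0162, -0.0085, -0.0596], [-0.0129, -0.0066, -0.0347], [0.004, -0.0019, -0.0188]] world z max 0.1056 med [0.482  0.1296 0.0806]
scene red fin in tool 112 [[-0.0183, -0.0094, -0.0578], [-0.0163, -0.0025, -0.0454], [-0.0031, 0.0059, -0.0213]] world z max 0.1038 med [0.48   0.125  0.0912]
```

{"method": "move_arm", "body": {"linear": [[0,0,0],[0,0,0.001],[0,0,0]], "twist": [[0,0,0],[0,0,0],[0,0,0]]}}

```text
time: 11.88
eef_pos: [0.495, 0.1269, 0.047]
tcp_rot: [0.989, 0.147, 0.0, 0.001]
contact_force: [-0.8, 0.4, -1.6]
opening: 0.153
```

{"method": "move_arm", "body": {"linear": [[0,0,0],[0,0,0],[0,0,0],[0,0,0],[0,0,0],[0,0,0]], "twist": [[0,0,0],[0,0,0],[0,0,0],[0,0,0],[0,0,0],[0,0,0]], "grip": 0.6}}

```text
time: 12.38
eef_pos: [0.4923, 0.1268, 0.0433]
tcp_rot: [0.989, 0.147, -0.003, 0.001]
contact_force: [1.1, 0.7, -0.9]
opening: 0.599
```

```bash
python3 st.py 16.8 .492 .1268 .045;python3 meas.py|grep red; python3 - <<'E'
from h import *
cam('wrist','w15.png')
E
```

```text
t 12.38 tcp [0.4923 0.1268 0.0433] yaw 16.9 z [-0.0058 -0.0026 -1.    ] F [ 1.1  0.7 -0.9] M [ 0.04  0.   -0.04] op 0.599
twist needed [ 0.15 -0.33 -0.1 ]
lin needed [-0.0003  0.      0.0017]
wrist red fin in tool 2710 [[-0.0119, -0.0055, -0.0618], [0.0084, 0.0007, -0.0602], [0.0122, 0.007, -0.0272]] world z max 0.1052 med [0.5007 0.1275 0.1035]
side red fin in tool 77 [[-0.0145, -0.032, -0.0771], [-0.0123, -0.006, -0.0457], [-0.01, -0.0001, -0.0241]] world z max 0.1211 med [0.4786 0.1292 0.089 ]
scene red fin in tool 211 [[-0.017, -0.0233, -0.0754], [-0.009, -0.0065, -0.046], [0.0054, 0.0037, -0.0226]] world z max 0.1223 med [0.4824 0.1303 0.0893]
```

View pics/w15.png

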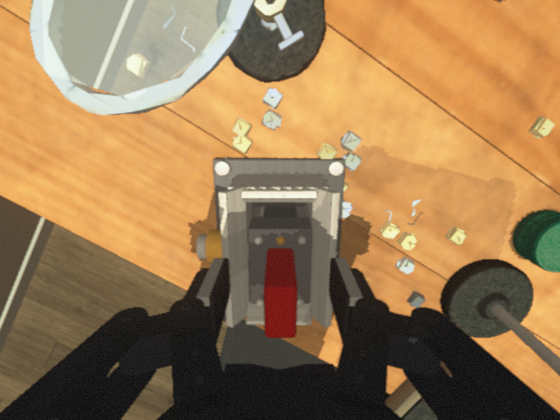

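Released: the fin at (281,292) is free of both fingers. I'll rise straight up and check.

{"method": "move_arm", "body": {"linear": [[0,0,0.008],[0,0,0.015],[0,0,0.02],[0,0,0.025],[0,0,0.03],[0,0,0.03],[0,0,0.02],[0,0,0],[0,0,0]], "twist": [[0,0,0],[0,0,0],[0,0,0],[0,0,0],[0,0,0],[0,0,0],[0,0,0],[0,0,0],[0,0,0]]}}

```text
time: 13.33
eef_pos: [0.4897, 0.1267, 0.2017]
tcp_rot: [0.989, 0.147, -0.003, 0.001]
contact_force: [-0.1, 0.3, -0.7]
opening: 0.604
```

```bash
python3 st.py; python3 - <<'E'
from h import *
c=cam('wrist','w16.png');W=pts(c);im=c['img'].astype(int);ok=~np.isnan(W[...,0])
near=ok&(np.hypot(W[...,0]-.489,W[...,1]-.127)<.055)
red=near&(im[...,2]>2*im[...,1])&(W[...,2]>.095)
P=np.ascontiguousarray(W[red][:,:2],dtype=np.float32);print('fin top',len(P),np.median(W[red],0).round(4),cv2.minAreaRect(P.reshape(-1,1,2)))
rim=near&(W[...,2]>.054)&(W[...,2]<.0615);rm=W[rim];P=np.ascontiguousarray(rm[:,:2],dtype=np.float32);print('rim z',np.median(rm[:,2]),cv2.minAreaRect(P.reshape(-1,1,2)))
top=near&(W[...,2]>.0622)&(W[...,2]<.075);T=W[top];A=np.c_[T[:,:2],np.ones(len(T))];print('body top',len(T),np.median(T,0).round(4),np.linalg.lstsq(A,T[:,2],rcond=None)[0].round(3))
c=cam('side','s16.png');cv2.imwrite('pics/s16c.png',cv2.resize(c['img'][200:320,180:300],None,fx=4.8,fy=4.8,interpolation=cv2.INTER_CUBIC))
W=pts(c)
for v in range(280,302,2): print(v,[W[v,u].round(3).tolist() for u in (238,240,242)],c['img'][v,240])
E
```

```text
t 13.33 tcp [0.4897 0.1267 0.2017] yaw 16.9 z [-0.0058 -0.0026 -1.    ] F [-0.1  0.3 -0.7] M [0.04 0.01 0.02] op 0.604
fin top 425 [0.4932 0.1263 0.1041] ((0.49188798666000366, 0.12700577080249786), (0.025060465559363365, 0.10419050604104996), 16.073631286621094)
rim z 0.057869778844111916 ((0.4907176196575165, 0.1256583034992218), (0.08456315100193024, 0.06393283605575562), 16.554203033447266)
body top 931 [0.4995 0.1299 0.0643] [0.005 0.001 0.062]
280 [[0.485, 0.151, 0.048], [0.482, 0.15, 0.047], [0.478, 0.15, 0.048]] [ 95 106 113]
282 [[0.483, 0.156, 0.048], [0.48, 0.154, 0.046], [0.477, 0.153, 0.046]] [103 122 138]
284 [[0.482, 0.158, 0.045], [0.479, 0.158, 0.046], [0.476, 0.157, 0.045]] [ 70 131 179]
286 [[0.48, 0.165, 0.046], [0.476, 0.165, 0.047], [0.474, 0.162, 0.045]] [ 50 111 159]
288 [[0.478, 0.169, 0.046], [0.475, 0.169, 0.046], [0.472, 0.167, 0.045]] [ 50 107 154]
290 [[0.478, 0.171, 0.043], [0.474, 0.171, 0.043], [0.472, 0.167, 0.041]] [ 77 113 144]
292 [[0.476, 0.176, 0.043], [0.473, 0.174, 0.042], [0.471, 0.172, 0.041]] [109 121 133]
294 [[0.477, 0.174, 0.038], [0.473, 0.175, 0.039], [0.47, 0.174, 0.039]] [113 123 133]
296 [[0.476, 0.176, 0.035], [0.474, 0.175, 0.035], [0.471, 0.173, 0.035]] [112 123 132]
298 [[0.477, 0.176, 0.031], [0.474, 0.175, 0.032], [0.471, 0.173, 0.031]] [111 122 131]
300 [[0.486, 0.155, 0.011], [0.482, 0.154, 0.011], [0.479, 0.153, 0.011]] [104 115 124]
```

View pics/w16.png

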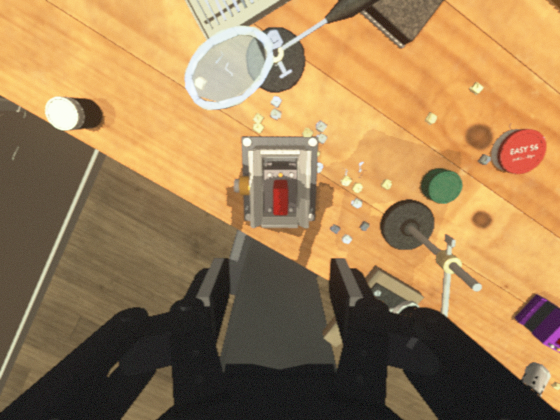

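View pics/s16c.png

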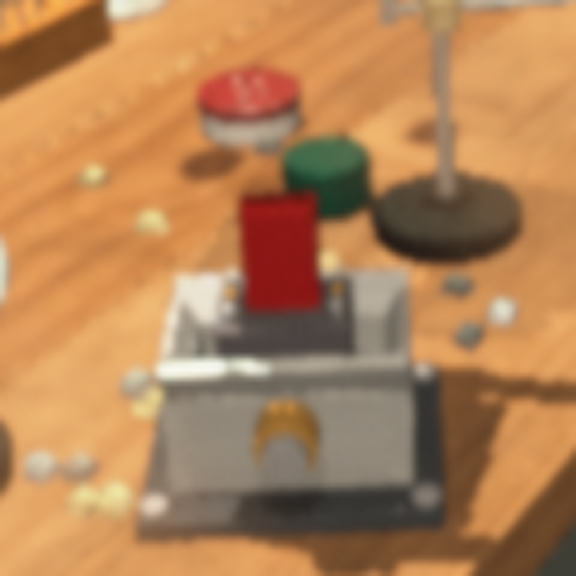

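View pics/s16.png

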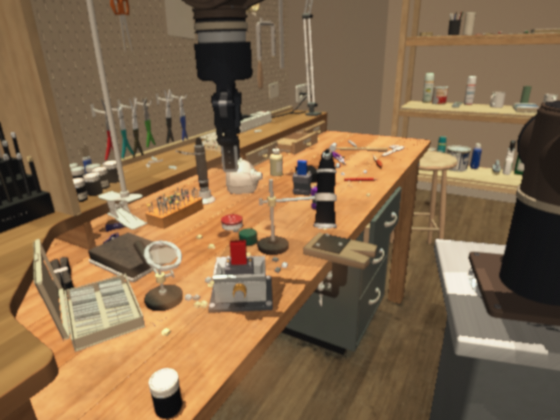

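```bash
python3 - <<'E'
from h import *
W0=np.load('/tmp/side0.npz')['W'];W=pts(cam('side'))
for n,w in (('start',W0),('now',W)): print(n,np.nanmedian(w[292:298,238:243].reshape(-1,3),0).round(4))
print(sign_off())
E
```

```text
start [0.473  0.1745 0.0379]
now [0.4737 0.1742 0.0374]
the job is handed in; nothing more can be done
None
```

The red-handled cassette is home in the dock and released, and I handed the job in at about 13.4 s of the 38 s allowed. `sign_off()` gives no verdict, so the result rests on my checks below.

I gripped it by its fin, carried it over the stand and lowered it into the slot. I pushed it past the ball, where the force dropped at about 10 mm underside height, and pressed it onto the floor with up to about 28 N. Then I opened the jaws and rose clear.

**Last checks:**
- **Seated:** the fin top is at 0.104 m and the body top at 0.064 m, which is the home height. The body top is level.
- **Position:** the cassette centre is within about 3 mm of the dock centre.
- **Side ball:** the plunger end is back within about 1 mm of its starting position, so the ball has sprung out into the groove.
- **Released:** the contact force is near zero and the gripper is about 16 cm above the seated position.
- **Bystanders:** I did not measure the blue cassette again, but it shows in its place in the last side view. I did not touch it or the purple look-alike.

**What went wrong or disagreed:**
- **First grasp:** the jaws closed above the fin without touching it. The images put the fingertips about 40 mm farther back than `tips_ahead` says, so I went lower and gripped on the second try.
- **Drift:** the measured tool position wandered by a few mm from the commanded moves, and by about 25–30 mm after the long carry. I corrected it from the camera views each time.

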